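# Open the stuck coffee jar in the pedal clamp

### The job

The metal cap of the empty glass jar standing in the bench clamp is stuck tight: push the clamp's spring pedal all the way down to its stop so that the jaws brace the jar (it stays down by itself), then grip the cap and unscrew it anticlockwise, turning no further than it takes for its threads to let go. Lift the cap straight off and finish while still holding it level over the jar's mouth, clear of the rim by a finger's breadth or two, with the jar still standing upright and untwisted in the closed clamp. Leave the other things on the shelf alone.

Things in the scene. Friction and masses are not known exactly. Their poses are not given: they have to be found in the camera images.
- clamp: Fixed jar clamp: dark wood base plate 12 mm thick, x -125 to 65, y -85 to 85 mm, with two upright steel jaws (70 long, 50 mm high). Origin on the table, under the middle between the jaws. z up, -x points from the jaws to the pedal, jaws face along y: the +y jaw is fixed, the -y jaw slides 5 mm as the pedal goes down and pushes the jar up to 4 mm towards +y.
- pedal (a joint): Pedal hinge, rad: 0 fully up (tread slopes up away from the jar by 0.2 rad), 0.35 down at its stop (jaws closed; with the jar in, it settles near 0.34); starts at 0 to 0.08. 10 to 20 N down on the tread pushes it down against a spring; its self-locking cam keeps it where it is left. Hinge line along the clamp's y, 85 mm from the clamp's origin towards -x, 45 mm above the table.
- pedal_pad (a point): Centre of the top of the pedal's tread, a steel plate with black rubber ribs, 55 mm (along the clamp's x) by 60 mm and 8 mm thick, 95 mm out from the hinge (about 178 mm from the clamp's origin towards its -x). It moves with the pedal: 68 mm above the table fully up, 35 mm at the stop.
- jar: Empty clear glass jar, about 0.5 kg: round body 76 mm wide, 80 mm high, shoulder sloping up to 90 mm, round neck 40 mm wide (threads 48 mm) up to the rim at 112 mm. Loose on the clamp's base plate between the open jaws. Origin at the centre of its underside, z up; its x is within 0.1 rad of the clamp's at the start. Unbraced it just turns along with the cap.
- jar_rim (a point): Centre of the jar's mouth, at the rim (112 mm above the jar's underside).
- cap: Ribbed aluminium cap of the jar, 56 mm diameter, 24 mm high, 60 g. Origin at its underside's centre, 98 mm above the jar's underside when closed (8 mm above the shoulder), axes then as the jar's. Three lugs under three threads: turn anticlockwise from above against 0.35 N m, without rising; free to lift from 60 deg, stop near 83 deg, 70 to 78 is best. Until then 1 to 2 mm of play.
- cap_top (a point): Centre of the cap's flat top, 24 mm above the cap's origin.
- cap_side (a point): A point on the cap's side 28 mm from its axis along the cap's x, 12 mm above the cap's underside; it shows how far the cap has turned.
- carafe: Bystander: glass carafe with black handle, 155 mm high, 124 mm wide, loose; origin under its centre.
- dripper: Bystander: white ceramic filter holder, 80 mm high, 110 mm wide, loose; origin under its centre.
- scoop: Bystander: small steel scoop, bowl 44 mm wide and 28 mm high, handle 115 mm along its -x; origin under the bowl.
- lid: Bystander: round blue silicone lid lying upturned, 100 mm wide, 12 mm high; origin under its centre.
- mug: Bystander: white mug, 80 mm wide, 90 mm high; handle at its +y; origin under its centre.
- spice_jar: Bystander: small round amber jar with its own lid, 54 mm wide, 85 mm high; origin under its centre.
Mind the look-alikes: they are no part of the job. What is shaped like the jar but yellow is not meant.

How it is judged:
By the outcome, as a careful person would: the job done as asked, in the order asked, and still so for the second after the job is handed in, while the arm keeps its last pose, push and grip.
It also fails if it takes over 48 s, if anything falls off the work surface, if the arm or the gripper's body presses on something with over 40 N, if the wrist force passes 120 N, or if a joint passes its speed limit or range.

### The arm

A 7-joint arm with a two-finger parallel gripper is mounted at the origin on the work surface. World frame = base frame: x ahead of the robot, y to its left, z up, the work surface at z = 0. Lengths are in m, angles in rad, forces in N, time in s.
With the tool pointing down it reaches from about 0.4 to 0.85 m from the base axis. Payload 4.5 kg.
Tool frame: the origin (TCP) lies between the finger pads; the fingertips stand 8 mm ahead of it and the grasp point (between the pads) lies 11 mm behind it; z points along the fingers, y is the line along which they close (so a half turn about z gives the same grasp; the last joint's range is limited). The gripper opens to 85 mm and grips with 20 to 120 N. Pads are 22 mm wide; open, the fingers measure 114 mm over their backs; the gripper's body (76 mm by 85 mm) begins 54 mm behind the grasp point. The pads swing forward as they close: fully open they stand 13 mm farther back than shut.
Start: joints at [-1.262, 0.689, -0.195, 1.565, 0.157, 0.902, -0.215], TCP at [0.17, 0.602, 0.239] pointing down, gripper open.
Joint ranges: [-3.01, 3.01], [-0.46, 2.08], [-1.47, 1.51], [0.13, 2.56], [-1, 4.14], [0.04, 2.09], [-2.66, 2.66]. Speed limits (rad/s): [2.57, 2.57, 3.14, 3.14, 3.14, 3.14, 3.14].

### API

Orientations are given as a rotation vector (axis times angle).
In Python, from cell import manip, eyes, hand_in, models gives the robot as it stands.
- The arm moves only by the shell command python3 -m creep 'ROWS' [OPENING] [FORCE]. ROWS is JSON, a list of rows, each a list of 6 numbers: the shift along the tool's x, y, z in m, then the turn, a rotation vector about the tool's x, y, z in degrees. In form: [[x, y, z, wx, wy, wz], ...]. A call has exactly 10 rows; each row shifts and turns the commanded pose from where the row before left it, along the tool's axes as they then stand; what a row does not reach is not made up. A row lasts 1/8 s, in which the tool goes at most 62.5 mm and 10.7 degrees, less where a joint would pass 70% of its speed; a pose out of reach is approached as far as the arm can. A call is refused whole if a number of a shift passes 0.0625 or a number of a turn 10.7, either way. A call with a gripper value outside its range is refused whole. OPENING is the opening, from 0 (shut) to 1 (fully open), set as the call begins (- or left out, the last holds). The fingers move at their own pace and stop on an object; FORCE is the grip in N (left out, the last holds). Time passes only in rows, so rows that do not move let the fingers close, or fill a call up. It gives the time, the measured TCP pose, the force, the opening and the grip force at its end, in the units of the state.
- manip.observe(): the state, without advancing time (a new reading comes with each control period).
- eyes.grab_frame(name): name is "side" or "top"; returns the picture (420x560x3 uint8, blue, green, red); there is no depth.
- eyes.get_calibration(name): a dict with "intrinsics" (3x3 intrinsics, pixels), "R" (3x3) and "t" (3): a world point X has camera coordinates R X + t. Camera axes: x right, y down, z forward; pixel columns grow to the right and rows downward; lengths in m; the calibration is good to about 2 mm. A picture is of the moment at which its call begins. get_calibration takes no time and is no camera call.
- hand_in(): hands the job in; it is judged then, once.
Trained networks look in the newest picture that a camera, given by its name, has taken for a name from the list of things; names that differ only in an ending like _2 or _b are one class to them, and where a whole thing is asked for, a point or a joint stands for the part that bears it (a point fixed in the world has none). Each returns a list of dicts, best first, with "score" (0 to 1); they miss things now and then, are a little off and sometimes report something else, mostly with a low value. They report only what shows in the picture. A call takes as long as a camera call. They do not tell look-alikes from the thing itself.
- models.find_in(name, camera): "bbox" ([left, top, width, height] in pixels, round what is visible of it).
- models.cut_out(name, camera): "pixels" (420x560 bool, what is visible of it) and "bbox" ([left, top, width, height] in pixels, round what is visible of it).
- models.mark_of(name, camera): "position" ([column, row] in pixels: a listed point, or the origin of a listed thing).
The state is a dict: "time_s": time; "qpos": joint angles; "qd": joint speeds; "effort": joint torques, N m; "position": TCP position; "tool_rot": TCP orientation; "force": force on the tool from outside, world axes, zero at the start; "ft_torque": the same for the moment, N m; "finger_gap": finger opening in m; "gripper_force": force on a finger pad.
Only numpy, scipy, OpenCV 4.12 (cv2) and the standard library are available. Lean on these libraries where they do the work, as an engineer would, in place of code of your own. Each camera call takes 0.05 s, during which the arm holds its last target. There are 200 camera calls.

## Working session

There is one attempt and no reset: what is moved stays moved. The work goes in short steps, Python scripts to look and compute and a shell command to move; the robot and the scene stay as the last step left them, time stands still between calls to the robot, and variables do not carry over. Pictures are saved under pics/ and viewed, at most 10 in all, crops included, and the job is handed in when it is done.

```bash
mkdir -p pics; cat > h.py <<'E'
from cell import manip, eyes, hand_in, models
import numpy as np, cv2
from scipy.spatial.transform import Rotation as Rn
def ray(cam,px):
    c=eyes.get_calibration(cam);K,R,t=[np.array(c[k]) for k in("intrinsics","R","t")]
    d=R.T@np.linalg.inv(K)@np.array([px[0],px[1],1.]);return -R.T@t,d/np.linalg.norm(d)
def proj(cam,X):
    c=eyes.get_calibration(cam);p=np.array(c["intrinsics"])@(np.array(c["R"])@np.array(X)+np.array(c["t"]));return p[:2]/p[2]
def tri(pa,pb,ca="side",cb="top"):
    (o1,d1),(o2,d2)=ray(ca,pa),ray(cb,pb)
    s=np.linalg.lstsq(np.c_[d1,-d2],o2-o1,rcond=None)[0]
    a,b=o1+s[0]*d1,o2+s[1]*d2
    return (a+b)/2,np.linalg.norm(a-b)
def onz(cam,px,z):
    o,d=ray(cam,px);return o+d*(z-o[2])/d[2]
E
python3 - <<'E'
from h import *
np.set_printoptions(precision=3,suppress=True)
im=[eyes.grab_frame(c) for c in("side","top")]
for c,i in zip(("side","top"),im): cv2.imwrite(f"pics/{c}0.png",i)
for c in("side","top"):
    print(c,ray(c,(280,210)))
    for n in("clamp","pedal_pad","jar","jar_rim","cap","cap_top","cap_side"):
        print(c,n,[(np.round(r["position"],1).tolist(),round(r["score"],2)) for r in models.mark_of(n,c)][:4])
s=manip.observe();print(s["time_s"],s["position"],s["tool_rot"],s["force"],Rn.from_rotvec(s["tool_rot"]).as_matrix())
E
```

```text
side (array([ 0.057, -1.051,  0.881]), array([ 0.375,  0.73 , -0.571]))
side clamp [([265.9, 198.3], 0.97)]
side pedal_pad [([226.3, 203.7], 0.57)]
side jar [([300.5, 178.2], 0.96), ([317.4, 194.3], 0.77), ([266.9, 195.9], 0.71), ([341.1, 222.6], 0.67)]
side jar_rim [([314.9, 169.4], 0.94), ([303.9, 154.1], 0.94), ([267.2, 168.0], 0.62), ([342.6, 193.9], 0.6)]
side cap [([225.3, 205.5], 0.71), ([239.8, 159.2], 0.38)]
side cap_top [([269.3, 168.7], 0.65)]
side cap_side [([274.4, 168.3], 0.76)]
top (array([0.475, 0.012, 1.549]), array([ 0.09 , -0.017, -0.996]))
top clamp [([227.3, 208.6], 0.78)]
top pedal_pad [([245.4, 270.2], 0.81)]
top jar [([228.2, 208.6], 0.85), ([241.4, 152.3], 0.66), ([193.8, 146.9], 0.61), ([300.8, 150.9], 0.59)]
top jar_rim [([225.2, 205.8], 0.69), ([193.7, 133.4], 0.65), ([301.7, 144.1], 0.58), ([241.3, 147.0], 0.57)]
top cap [([222.8, 205.1], 0.79)]
top cap_top [([221.9, 206.0], 0.93)]
top cap_side [([163.1, 203.7], 0.65), ([222.6, 195.8], 0.64)]
0.8 [0.17  0.602 0.239] [-0.43  -3.112 -0.   ] [-0.622 -0.483  0.6  ] [[-0.962  0.271 -0.   ]
 [ 0.271  0.962  0.   ]
 [ 0.     0.    -1.   ]]
```

View pics/side0.png

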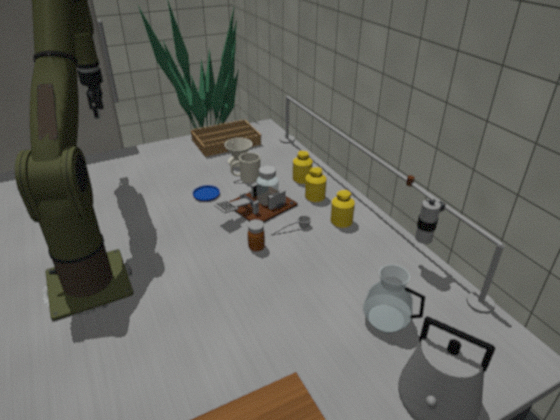

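View pics/top0.png

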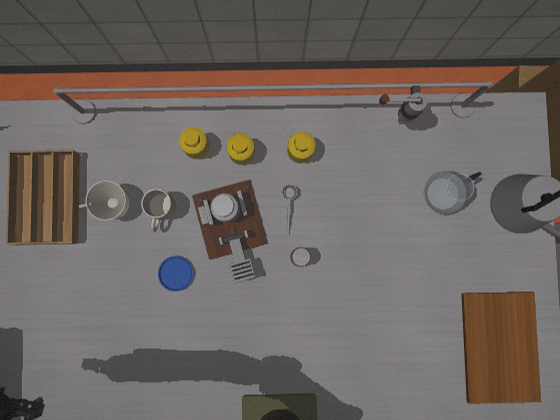

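The side view shows the clear jar with its grey cap in the clamp at about (268,175), with the pedal at (226,204). The top view shows the cap at (223,206) and the pedal at (242,270). Jar-shaped candidates in the top view are the yellow jars at (193,141), (240,148) and (301,146), the amber spice jar at (301,257), and the clear jar in the clamp at (223,206). I choose the clear one in the clamp and will check it in a crop.

```bash
python3 - <<'E'
from h import *
np.set_printoptions(precision=4,suppress=True)
a=cv2.imread("pics/top0.png")[165:300,170:290];b=cv2.imread("pics/side0.png")[140:240,200:320]
f=lambda i:cv2.convertScaleAbs(cv2.resize(i,(400,int(400*i.shape[0]/i.shape[1])),interpolation=cv2.INTER_CUBIC),alpha=1.5)
a,b=f(a),f(b);b=cv2.copyMakeBorder(b,0,a.shape[0]-b.shape[0],0,0,cv2.BORDER_CONSTANT)
cv2.imwrite("pics/crop.png",np.hstack([a,b]))
print("captop",tri((269.3,168.7),(221.9,206)),"pad",tri((226.3,203.7),(245.4,270.2)))
print("captop@.134",onz("top",(221.9,206),.134),onz("side",(269.3,168.7),.134))
for c in("top","side"):
    for n in("cap","pedal"):
        for r in models.cut_out(n,c)[:2]:
            ys,xs=np.nonzero(r["pixels"]);print(c,n,round(r["score"],2),r["bbox"],xs.mean(),ys.mean(),len(xs))
    print(c,"pad",[(r["position"],r["score"]) for r in models.mark_of("pedal_pad",c)])
# base plate corners seen from above (brown mask)
for r in models.cut_out("clamp","top")[:1]:
    print("clamp rect",cv2.minAreaRect(np.argwhere(r["pixels"])[:,::-1].astype(np.float32)))
hsv=cv2.cvtColor(cv2.imread("pics/top0.png"),cv2.COLOR_BGR2HSV)
m=((hsv[...,0]<15)&(hsv[...,1]>90));z=np.zeros_like(m);z[170:265,185:275]=1;m&=z
rc=cv2.minAreaRect(np.argwhere(m)[:,::-1].astype(np.float32));bx=cv2.boxPoints(rc)
P=np.array([onz("top",p,.012) for p in bx]);print(bx,P,"centre",P.mean(0))
for i in range(4): 
    e=P[(i+1)%4]-P[i];print(np.linalg.norm(e),np.degrees(np.arctan2(e[1],e[0])))
E
```

```text
captop (array([0.6207, 0.1378, 0.1342]), np.float64(0.009541289420638886)) pad (array([0.447 , 0.0839, 0.0779]), np.float64(0.0015299934184884946))
captop@.134 [0.6164 0.1398 0.134 ] [0.6255 0.1367 0.134 ]
top cap 0.79 [211.6, 192.8, 18.9, 24.2] 222.33623188405798 205.4376811594203 345
top cap 0.3 [291.3, 245.7, 16.2, 20.4] 299.64604810996565 256.2680412371134 291
top pedal 0.57 [227.1, 233.8, 31.9, 48.2] 239.16953642384107 259.60794701986754 755
top pad [([245.4, 270.2], 0.81)]
side cap 0.76 [257.8, 169.2, 18.3, 8.2] 266.7379679144385 172.72192513368984 187
side cap 0.33 [216.1, 194.6, 35.7, 18.5] 234.1547987616099 204.39938080495355 323
side pedal 0.69 [272.7, 213.6, 37.2, 21.2] 298.81675392670155 222.81151832460733 191
side pedal 0.57 [212.7, 194.8, 40.0, 18.3] 233.4006116207951 204.13761467889907 327
side pad [([226.3, 203.7], 0.57)]
clamp rect ((233.14614868164062, 232.36920166015625), (96.03784942626953, 60.95552444458008), 74.74488067626953)
[[191.8385 195.4077]
 [249.0385 179.8077]
 [266.2769 243.0154]
 [209.0769 258.6154]] [[0.6604 0.2356 0.012 ]
 [0.7021 0.0728 0.012 ]
 [0.5214 0.0269 0.012 ]
 [0.4808 0.1883 0.012 ]] centre [0.5912 0.1309 0.012 ]
0.1680693280180338 -75.63112390498917
0.18635874965650082 -165.75433556249473
0.16636789487775763 104.13399062708226
0.1856808567822866 14.770662780690285
```

View pics/crop.png

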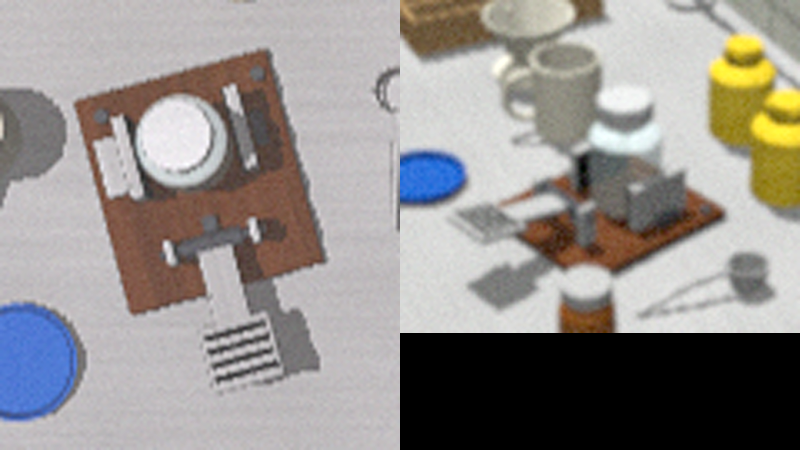

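The crop confirms it: a clear jar with an aluminium cap and jaws on both sides, the pedal tread centred at top px (242.6,271), and the yellow jars standing separately. The plate fit gives clamp yaw 14.5°, origin (0.620,0.138) and pad (0.447,0.093). The triangulated cap is at z = 0.134, as expected. Next I move above the pad with the fingers shut.

```bash
python3 -m creep '[[-0.04,-0.041,0,0,0,0],[-0.04,-0.041,0,0,0,0],[-0.04,-0.041,0,0,0,0],[-0.04,-0.041,0,0,0,0],[-0.04,-0.041,0,0,0,0],[-0.04,-0.041,0,0,0,0],[-0.04,-0.041,0,0,0,0],[-0.04,-0.041,0,0,0,0],[-0.04,-0.041,0,0,0,0],[-0.04,-0.041,0,0,0,0]]' 0 40
python3 - <<'E'
from h import *
np.set_printoptions(precision=4,suppress=True)
print("pad@.066",onz("top",(242.6,271.2),.066),"cap",onz("top",(223.1,205.2),.134),onz("side",(267.5,169.4),.134))
s=manip.observe();print(s["position"],s["qpos"],s["force"],Rn.from_rotvec(s["tool_rot"]).as_matrix())
E
```

```text
time_s: 2.4
position: [0.4444, 0.0969, 0.2396]
tool_rot: [0.43, 3.111, 0.001]
force: [0.3, 1.0, 0.4]
finger_gap: 0.0
gripper_force: 0.0
pad@.066 [0.4449 0.0918 0.066 ] cap [0.6184 0.1366 0.134 ] [0.618  0.1352 0.134 ]
[0.4444 0.0969 0.2396] [-0.1336  0.4797 -0.2715  2.0562  0.2113  0.6302  0.7491] [0.3211 1.0441 0.4336] [[-0.9625  0.2712  0.0011]
 [ 0.2712  0.9625  0.0006]
 [-0.0009  0.0009 -1.    ]]
```

```bash
python3 -m creep '[[-0.003,-0.003,0.03,0,0,0],[0,0,0.03,0,0,0],[0,0,0.03,0,0,0],[0,0,0.03,0,0,0],[0,0,0.03,0,0,0],[0,0,0.006,0,0,0],[0,0,0.006,0,0,0],[0,0,0.004,0,0,0],[0,0,0.004,0,0,0],[0,0,0,0,0,0]]'
```

```text
time_s: 3.65
position: [0.4453, 0.0947, 0.0701]
tool_rot: [0.43, 3.112, 0.0]
force: [-1.6, 0.4, 3.2]
finger_gap: 0.0002
gripper_force: 1.6
```

```bash
python3 -m creep '[[0,0,0.003,0,0,0],[0,0,0.003,0,0,0],[0,0,0.003,0,0,0],[0,0,0.003,0,0,0],[0,0,0.003,0,0,0],[0,0,0.003,0,0,0],[0,0,0.003,0,0,0],[0,0,0.003,0,0,0],[0,0,0.001,0,0,0],[0,0,0,0,0,0]]'
```

```text
time_s: 4.9
position: [0.4443, 0.0944, 0.0455]
tool_rot: [-0.43, -3.111, 0.001]
force: [-3.3, -0.9, 12.4]
finger_gap: -0.0001
gripper_force: 6.1
```

```bash
python3 -m creep '[[0,0,0.001,0,0,0],[0,0,0.001,0,0,0],[0,0,0.001,0,0,0],[0,0,0,0,0,0],[0,0,0,0,0,0],[0,0,0,0,0,0],[0,0,0,0,0,0],[0,0,0,0,0,0],[0,0,0,0,0,0],[0,0,0,0,0,0]]'
```

```text
time_s: 6.15
position: [0.4444, 0.0945, 0.0433]
tool_rot: [0.43, 3.112, -0.0]
force: [-4.8, 0.9, 21.0]
finger_gap: -0.0003
gripper_force: 10.8
```

```bash
python3 -m creep '[[0,0,0.001,0,0,0],[0,0,0.001,0,0,0],[0,0,0,0,0,0],[0,0,0,0,0,0],[0,0,-0.004,0,0,0],[0,0,-0.03,0,0,0],[0,0,-0.04,0,0,0],[0,0,-0.04,0,0,0],[0,0,-0.03,0,0,0],[0,0,0,0,0,0]]' & 
wait
```

```text
time_s: 7.4
position: [0.4471, 0.095, 0.1857]
tool_rot: [0.431, 3.106, 0.004]
force: [-0.4, 0.5, -1.2]
finger_gap: 0.0001
gripper_force: 0.0
```

```bash
python3 - <<'E'
from h import *
np.set_printoptions(precision=4,suppress=True)
ims=[eyes.grab_frame(c) for c in("top","side")]
f=lambda i:cv2.convertScaleAbs(cv2.resize(i,None,fx=3.2,fy=3.2,interpolation=cv2.INTER_CUBIC),alpha=1.5)
cv2.imwrite("pics/after.png",np.hstack([f(ims[0][165:300,170:290]),f(ims[1][140:275,200:320])]))
for c in("top","side"):
    for n in("pedal_pad","cap_top","jar_rim","cap_side"):
        print(c,n,[(np.round(r["position"],1).tolist(),round(r["score"],2)) for r in models.mark_of(n,c)][:4])
for n,X in(("up",(.447,.093,.066)),("down",(.447,.093,.035)),("cap",(.6184,.1366,.134))): print(n,proj("top",X),proj("side",X))
E
```

```text
top pedal_pad [([243.5, 269.9], 0.77)]
top cap_top [([222.0, 204.3], 0.62)]
top jar_rim [([189.5, 134.3], 0.88), ([300.1, 142.3], 0.66), ([222.0, 207.7], 0.59), ([237.5, 140.1], 0.58)]
top cap_side [([219.3, 195.6], 0.74)]
side pedal_pad [([223.5, 211.6], 0.77), ([251.0, 177.0], 0.72)]
side cap_top [([265.3, 168.0], 0.6), ([254.7, 242.7], 0.16)]
side jar_rim [([302.2, 155.5], 0.82), ([344.4, 192.0], 0.78), ([315.7, 171.1], 0.65), ([266.5, 169.9], 0.58)]
side cap_side [([277.1, 167.9], 0.53)]
up [242.1485 270.433 ] [225.7538 205.3195]
down [242.756  270.2073] [226.3681 213.1543]
cap [223.1061 205.2088] [267.4222 169.1827]
```

View pics/after.png

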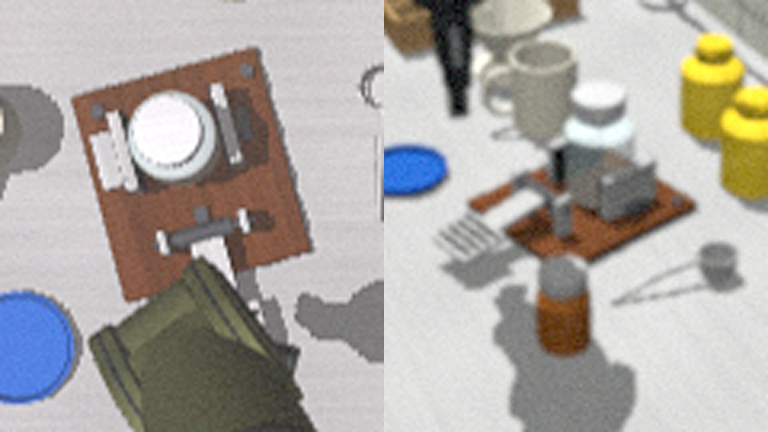

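The pedal tread now sits at side px (226,214), where "down" is predicted at (226.4,213.2). The jar has moved about 3 mm towards the fixed jaw and the jaws are closed on it. Next I refine the cap centre.

```bash
python3 - <<'E'
from h import *
np.set_printoptions(precision=4,suppress=True)
im=eyes.grab_frame("top");cv2.imwrite("pics/top2.png",im)
for src in("pics/top0.png","pics/top2.png"):
    g=cv2.cvtColor(cv2.imread(src),cv2.COLOR_BGR2GRAY)[188:224,204:242]
    g=cv2.GaussianBlur(cv2.resize(g,None,fx=8,fy=8,interpolation=cv2.INTER_CUBIC),(0,0),4)
    for th in(165,172,180):
        m=(g>th).astype(np.uint8)
        cs=max(cv2.findContours(m,0,2)[0],key=cv2.contourArea)
        (x,y),(a,b),_=cv2.fitEllipse(cs);px=((x+.5)/8-.5+204,(y+.5)/8-.5+188)
        P=onz("top",px,.134);print(src,th,px,a/8,b/8,P)
    print(np.percentile(g,[50,80,95]), "r56px",np.linalg.norm(proj("top",(.618,.138,.134))-proj("top",(.618,.194,.134))))
s=manip.observe();print(s["time_s"],s["qpos"])
E
```

```text
Traceback (most recent call last):
ValueError: max() iterable argument is empty
```

```bash
python3 - <<'E'
from h import *
np.set_printoptions(precision=4,suppress=True)
for src in("pics/top0.png","pics/top2.png"):
    g=cv2.cvtColor(cv2.imread(src),cv2.COLOR_BGR2GRAY)[188:224,204:242]
    g=cv2.GaussianBlur(cv2.resize(g,None,fx=8,fy=8,interpolation=cv2.INTER_CUBIC),(0,0),4)
    lo,hi=np.median(g),np.percentile(g,97);print(lo,hi)
    for k in(.8,.87,.93):
        m=(g>hi*k).astype(np.uint8)
        cs=max(cv2.findContours(m,0,2)[0],key=cv2.contourArea)
        (x,y),(a,b),_=cv2.fitEllipse(cv2.convexHull(cs));px=((x+.5)/8-.5+204,(y+.5)/8-.5+188)
        P=onz("top",px,.134);print(src,k,np.array(px),a/8,b/8,P)
print("56mm in px",np.linalg.norm(proj("top",(.618,.11,.134))-proj("top",(.618,.166,.134))))
s=manip.observe();print(s["time_s"],s["qpos"])
E
```

```text
115.0 158.0
pics/top0.png 0.8 [223.5284 206.8217] 25.422931671142578 25.796302795410156 [0.6142 0.1355 0.134 ]
pics/top0.png 0.87 [222.4298 206.9227] 22.14249610900879 25.20294761657715 [0.6139 0.1384 0.134 ]
pics/top0.png 0.93 [221.7684 205.4034] 19.886491775512695 21.263916015625 [0.618  0.1401 0.134 ]
125.0 170.0
pics/top2.png 0.8 [222.8346 207.0148] 25.610170364379883 25.739871978759766 [0.6137 0.1374 0.134 ]
pics/top2.png 0.87 [221.6775 207.1319] 21.857820510864258 25.123523712158203 [0.6134 0.1404 0.134 ]
pics/top2.png 0.93 [221.2708 205.3955] 19.870954513549805 20.479045867919922 [0.618  0.1414 0.134 ]
56mm in px 21.492597764492707
7.95 [-0.1517  0.579  -0.2456  2.1185  0.294   0.4764  0.6747]
```

```bash
python3 -m creep '[[-0.025,0.015,0,0,0,0],[-0.025,0.015,0,0,0,0],[-0.025,0.015,0,0,0,0],[-0.025,0.015,0,0,0,0],[-0.025,0.015,0,0,0,0],[-0.027,0.015,0,0,0,0],[0,0,0.01,0,0,0],[0,0,0.01,0,0,0],[0,0,0,0,0,0],[0,0,0,0,0,0]]' 1 40
python3 - <<'E'
from h import *
s=manip.observe();R=Rn.from_rotvec(s["tool_rot"]).as_matrix();print(s["position"],R.round(4),"tool shift",R.T@(np.array([.618,.14,.113])-s["position"]),s["force"],s["ft_torque"])
E
```

```text
time_s: 9.2
position: [0.6156, 0.14, 0.1634]
tool_rot: [-0.43, -3.111, 0.0]
force: [0.3, -0.6, 0.9]
finger_gap: 0.0853
gripper_force: 0.0
[0.61557102 0.13995745 0.16335175] [[-9.625e-01  2.712e-01 -6.000e-04]
 [ 2.712e-01  9.625e-01 -2.000e-04]
 [ 5.000e-04 -3.000e-04 -1.000e+00]] tool shift [-0.0023515   0.0007161   0.05035035] [ 0.26708642 -0.5692485   0.94123453] [-0.07180448  0.03003649 -0.00114889]
```

```bash
python3 -m creep '[[-0.002,0.001,0.01,0,0,0],[0,0,0.01,0,0,0],[0,0,0.01,0,0,0],[0,0,0.01,0,0,0],[0,0,0.008,0,0,0],[0,0,0.006,0,0,0],[0,0,0,0,0,0],[0,0,0,0,0,0],[0,0,0,0,0,0],[0,0,0,0,0,0]]' 1
python3 -m creep '[[0,0,0,0,0,0],[0,0,0,0,0,0],[0,0,0,0,0,0],[0,0,0,0,0,0],[0,0,0,0,0,0],[0,0,0,0,0,0],[0,0,0,0,0,0],[0,0,0,0,0,0],[0,0,0,0,0,0],[0,0,0,0,0,0]]' 0.5 20
python3 - <<'E'
from h import *
s=manip.observe();print(s["force"],s["ft_torque"],s["gripper_force"])
im=eyes.grab_frame("side");cv2.imwrite("pics/grip.png",cv2.convertScaleAbs(cv2.resize(im[120:240,210:330],(600,600),interpolation=cv2.INTER_CUBIC),alpha=1.5))
E
```

```text
time_s: 10.45
position: [0.6185, 0.1406, 0.1096]
tool_rot: [0.43, 3.112, 0.0]
force: [-0.5, 0.1, -0.0]
finger_gap: 0.0854
gripper_force: 0.0
time_s: 11.7
position: [0.6183, 0.1405, 0.1096]
tool_rot: [0.43, 3.112, -0.0]
force: [-1.1, -0.8, 5.6]
finger_gap: 0.0567
gripper_force: 21.2
[-1.06617727 -0.78112313  5.60092317] [-0.21036326  0.24386375 -0.0169575 ] 21.209735088050365
```

View pics/grip.png

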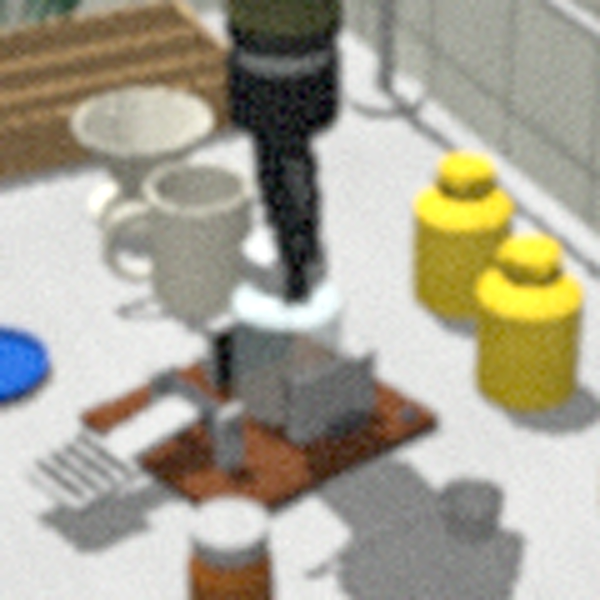

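The gap is 57 mm with almost no side force, so the cap is gripped centrally with the finger on its side. Next I tighten the grip and turn the first half.

```bash
python3 -m creep '[[0,0,0,0,0,0],[0,0,0,0,0,0],[0,0,0,0,0,0],[0,0,0,0,0,-2],[0,0,0,0,0,-3],[0,0,0,0,0,-4],[0,0,0,0,0,-4],[0,0,0,0,0,-4],[0,0,0,0,0,-3],[0,0,0,0,0,0]]' 0.4 65
python3 - <<'E'
from h import *
s=manip.observe();print(s["force"],s["ft_torque"],s["gripper_force"],s["qpos"])
E
```

```text
time_s: 13.0
position: [0.6183, 0.1406, 0.1099]
tool_rot: [-0.115, 3.139, 0.001]
force: [-1.4, -0.4, 7.2]
finger_gap: 0.0555
gripper_force: 67.3
[-1.38390996 -0.36470614  7.21897759] [-0.29825787  0.46650188 -0.26545119] 67.31111247092485 [-0.11523862  0.87890213 -0.33446504  1.63373109  0.40358584  0.69776038
  0.99466563]
```

```bash
python3 -m creep '[[0,0,0,0,0,-3],[0,0,0,0,0,-4],[0,0,0,0,0,-4],[0,0,0,0,0,-4],[0,0,0,0,0,-4],[0,0,0,0,0,-4],[0,0,0,0,0,-4],[0,0,0,0,0,-4],[0,0,0,0,0,-3],[0,0,0,0,0,0]]'
python3 - <<'E'
from h import *
s=manip.observe();print(s["force"],s["ft_torque"],s["gripper_force"],s["qpos"])
E
```

```text
time_s: 14.25
position: [0.6182, 0.141, 0.11]
tool_rot: [-1.028, 2.968, 0.002]
force: [-2.0, -0.3, 7.8]
finger_gap: 0.0552
gripper_force: 67.3
[-1.96449918 -0.3174984   7.75848587] [-0.16573643  0.44918563 -0.26085218] 67.32713766396046 [-0.03289733  0.90282334 -0.493443    1.62899293  0.57039494  0.75722269
  1.44728355]
```

```bash
python3 -m creep '[[0,0,0,0,0,-3],[0,0,0,0,0,-4],[0,0,0,0,0,-4],[0,0,0,0,0,-4],[0,0,0,0,0,-3],[0,0,0,0,0,-2],[0,0,0,0,0,0],[0,0,0,0,0,0],[0,0,0,0,0,0],[0,0,0,0,0,0]]'
python3 - <<'E'
from h import *
s=manip.observe();print(s["force"],s["ft_torque"],s["gripper_force"],s["qpos"]);r=s["tool_rot"];print(2*np.degrees(np.arctan2(.43,3.112)-np.arctan2(r[0],r[1])))
for c in("side","top"):
    eyes.grab_frame(c)
    for n in("cap_side","cap_top"): print(c,n,[(np.round(q["position"],1).tolist(),round(q["score"],2)) for q in models.mark_of(n,c)][:3])
th=np.radians(14.5)
for a in(0,54,64,74):
    t=th+np.radians(a);X=np.array([.618+.028*np.cos(t),.1405+.028*np.sin(t),.122]);print(a,proj("side",X),proj("top",X))
E
```

```text
time_s: 15.5
position: [0.618, 0.1412, 0.11]
tool_rot: [-1.528, 2.745, 0.002]
force: [-3.4, -0.1, 7.7]
finger_gap: 0.0549
gripper_force: 67.4
[-3.36845169 -0.06528314  7.66521279] [-0.13957826  0.59182887 -0.29953437] 67.36426301300526 [ 0.01193738  0.9212122  -0.58357104  1.6265734   0.65750631  0.79871689
  1.72459916]
73.93988739808287
side cap_side [([264.5, 167.0], 0.72)]
side cap_top [([264.9, 170.3], 0.61), ([266.2, 165.6], 0.58), ([383.7, 319.5], 0.45)]
top cap_side [([441.5, 193.7], 0.21)]
top cap_top []
0 [273.11606351 169.08619563] [219.25815924 195.65182128]
54 [266.27059938 167.72891299] [212.0791212  202.14354156]
64 [264.86815108 167.85331198] [211.56728944 203.92223443]
74 [263.52340896 168.09575217] [211.37309228 205.7603081 ]
```

```bash
python3 -m creep '[[0,0,-0.001,0,0,0],[0,0,-0.001,0,0,0],[0,0,-0.001,0,0,0],[0,0,-0.001,0,0,0],[0,0,-0.001,0,0,0],[0,0,-0.001,0,0,0],[0,0,0,0,0,0],[0,0,0,0,0,0],[0,0,0,0,0,0],[0,0,0,0,0,0]]'
python3 - <<'E'
from h import *
s=manip.observe();print(s["force"],s["ft_torque"],s["gripper_force"])
eyes.grab_frame("side")
for n in("cap_side","cap_top","jar_rim"): print(n,[(np.round(q["position"],1).tolist(),round(q["score"],2)) for q in models.mark_of(n,"side")][:3])
E
```

```text
time_s: 17.05
position: [0.6185, 0.1404, 0.1154]
tool_rot: [-1.529, 2.744, -0.0]
force: [0.2, 0.4, -0.3]
finger_gap: 0.055
gripper_force: 71.2
[ 0.16251437  0.44246078 -0.29165845] [ 0.1098948   0.06823585 -0.04374378] 71.1742339655757
cap_side [([265.5, 166.7], 0.57)]
cap_top []
jar_rim [([316.1, 168.7], 0.97), ([301.3, 155.0], 0.75), ([269.3, 171.0], 0.57)]
```

The force is down to about the cap's weight, so the cap is free. I lift it straight up.

```bash
python3 -m creep '[[0,0,-0.003,0,0,0],[0,0,-0.004,0,0,0],[0,0,-0.005,0,0,0],[0,0,-0.006,0,0,0],[0,0,-0.006,0,0,0],[0,0,-0.005,0,0,0],[0,0,-0.004,0,0,0],[0,0,-0.001,0,0,0],[0,0,0,0,0,0],[0,0,0,0,0,0]]'
python3 - <<'E'
from h import *
s=manip.observe();print(s["force"],s["ft_torque"],s["gripper_force"])
im=eyes.grab_frame("side");f=lambda i:cv2.convertScaleAbs(cv2.resize(i,(400,400),interpolation=cv2.INTER_CUBIC),alpha=1.6)
cv2.imwrite("pics/lift.png",np.hstack([f(im[130:230,210:310]),f(im[140:190,240:290])]))
for n in("cap_side","cap_top","jar_rim","jar"): print(n,[(np.round(q["position"],1).tolist(),round(q["score"],2)) for q in models.mark_of(n,"side")][:5])
for z in (.124,.149,.173): print(z,proj("side",(.618,.1405,z)))
E
```

```text
time_s: 18.5
position: [0.6182, 0.1405, 0.1491]
tool_rot: [1.529, -2.744, -0.0]
force: [-0.5, 0.9, -0.7]
finger_gap: 0.0546
gripper_force: 71.2
[-0.46880743  0.9110794  -0.65125821] [ 0.02401866  0.02839406 -0.0398148 ] 71.17407526820898
cap_side [([263.9, 155.3], 0.5)]
cap_top [([267.7, 157.2], 0.63), ([304.7, 225.4], 0.32)]
jar_rim [([342.6, 194.6], 0.97), ([300.7, 154.9], 0.8), ([316.1, 170.1], 0.7), ([268.6, 201.0], 0.66), ([306.7, 222.9], 0.62)]
jar [([315.2, 193.1], 0.77), ([299.2, 180.3], 0.74), ([268.7, 198.1], 0.73), ([342.6, 221.9], 0.56), ([267.9, 156.7], 0.5)]
0.124 [266.85409293 171.27288319]
0.149 [266.75147194 164.79841169]
0.173 [266.65115277 158.46916405]
```

View pics/lift.png

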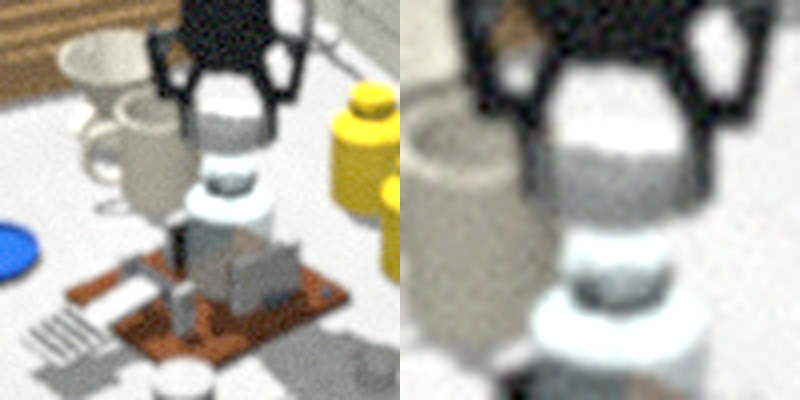

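The picture shows the cap held level at side px (267,158), with the open jar neck below it at (267,172). The jar stands upright in the closed jaws, the pedal is down, and the cap is about 25 mm clear of the rim.

```bash
python3 -c "
from cell import hand_in
print(hand_in())"
```

```text
the job is handed in; nothing more can be done
None
```

I handed the job in at about 19 s: pedal pressed to its stop, cap unscrewed about 74° and held level about 25 mm above the rim, and the jar upright in the closed clamp; no verdict came back.

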